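Clamp the tensioner bolt in the bench chuck and pack the spacer tray

ROBOT

A 7-joint arm with a two-finger parallel gripper is mounted at the origin on the work surface. World frame = base frame: x ahead of the robot, y to its left, z up, the work surface at z = 0. Lengths are in mm, angles in rad, forces in N, time in s.
With the tool pointing down it reaches from about 425 to 825 mm from the base axis. Payload 3.6 kg.
Tool frame: the origin (TCP) lies between the finger pads, 19 mm behind the fingertips; this is the grasp point; z points along the fingers, y is the line along which they close (so a half turn about z gives the same grasp; the last joint's range is limited). The gripper opens to 93 mm and grips with 3 to 60 N. Pads are 15 mm wide; open, the fingers measure 128 mm over their backs; the gripper's body (75 mm by 188 mm) begins 65 mm behind the grasp point.
Start: joints at [1.187, 0.615, -0.013, 1.423, 0.008, 1.103, -0.04], TCP at [227.649, -608.801, 237.44] pointing down, gripper open.
Joint ranges: [-3.12, 3.12], [-0.3, 2.06], [-1.34, 1.32], [0.26, 2.42], [-1.36, 4.5], [0.01, 1.98], [-2.84, 2.84]. Speed limits (rad/s): [2.79, 2.79, 3.14, 3.14, 3.14, 3.14, 3.14].

INTERFACE

Orientations are given as [roll, pitch, yaw] about the fixed x, y, z axes, in that order (R = Rz(yaw) Ry(pitch) Rx(roll)).
In Python, from bench import readout, capture, finish_job gives the robot as it stands.
- The arm moves only by the tool arm_command, never from a script. Its argument "rows" is a list of rows, each a list of 5 numbers: the closure, from -1 (fully open) to 1 (shut), then the shift along the world's x, y, z normalised to -1 to 1, where 1 is 100 mm, then the turn about the world's z normalised to -1 to 1, where 1 is pi/2 rad. A call has 1 to 12 rows; each row is the pose to reach, as a shift and turn from the pose commanded when the call began; what a row does not reach only later rows make up. A row lasts 1/8 s, in which the tool goes at most 62.5 mm and 10.7 degrees, less where a joint would pass 70% of its speed; a pose out of reach is approached as far as the arm can. A call with a number of a shift or a turn outside -1 to 1 is refused whole. A call with a gripper value outside its range is refused whole. The fingers move at their own pace and stop on an object; "newtons" is the grip in N (left out, the last holds). Time passes only in rows, so rows that repeat a pose let the fingers close. It gives the time, the measured TCP pose, the force, the opening and the grip force at its end, in the units of the state.
- readout.read_state(): the state, without advancing time (a new reading comes with each control period).
- capture(name): name is "scene" or "side" or "wrist"; returns a dict with "img" (384x512x3 uint8, red, green, blue), "depth" (384x512 float32, mm along the optical axis (not along the pixel's ray), 0 where there is no reading), "K" (3x3 intrinsics, pixels), "camera_from_world" (4x4, takes a point from world to camera coordinates). Camera axes: x right, y up, looking along -z (the intrinsics and any distortion apply to the point x, -y, -z); pixel columns grow to the right and rows downward; lengths in mm; the calibration is good to about 2 mm. A picture is of the moment at which its call begins.
- finish_job(): hands the job in; it is judged then, once.
The state is a dict: "clock": time; "joints": joint angles; "dq": joint speeds; "joint_torque": joint torques, N m; "position": TCP position; "orientation": TCP orientation; "wrist_force": force on the tool from outside, world axes, zero at the start; "ft_torque": the same for the moment, N m; "gripper_width": finger opening in mm; "grasp_force": force on a finger pad.
Only numpy, scipy, OpenCV 4.12 (cv2) and the standard library are available. Lean on these libraries where they do the work, as an engineer would, in place of code of your own. Each camera call takes 0.05 s, during which the arm holds its last target. There are 200 camera calls.

TASK

The tensioner bolt stands loose in the upright bench chuck: turn the chuck's knurled sleeve clockwise (seen from above) until all three jaws grip the bolt firmly, and let go of the sleeve. Then pack the aluminium spacer sleeve that stands by itself on the bench upright into the free place of the tin tray, between its neighbours, and leave the other things where they are.

Things in the scene. Friction and masses are not known exactly. Their poses are not given: they have to be found in the camera images.
- chuck: Upright chuck fixed to the bench, left or right of the robot (tray opposite). Origin on its axis at bench level. Flange 92 mm across, 12 mm thick; knurled round sleeve 56 mm across, 28 to 68 mm above the bench (grasp it across, fingers down, TCP at 50 mm, any yaw); three jaws on top, 70 to 82 mm high, within the sleeve outline; bolt top at 93 mm.
- sleeve (a joint): Turn of the chuck sleeve, rad: 0 open (jaw faces 12.5 mm off the axis), grows clockwise seen from above, 2.75 mm of jaw travel per rad. Starts at 0 to 0.5. Jaws meet the 14 mm bolt near 2.0 and then press springily, firm (over 3 N each) from about 2.3; stop at 3.0. Takes 0.2 to 0.35 N m, stays where left, needs two or more grasps.
- jaw0: One of the three jaws of the chuck (steel block 8.5 x 9 x 12 mm). Its origin is not on the block but near the chuck's axis at bench level.
- jaw1: The second jaw, 120 degrees round from the first.
- jaw2: The third jaw.
- bolt: Zinc-plated tensioner bolt, standing head up and loose between the open jaws: shank 14 mm across and 60 mm long, hexagon head 19 mm across flats and 8 mm high. Origin at the centre of the shank's foot, z along the bolt to the head. The foot stands 25 mm above the bench in the chuck.
- tray: Open tin tray fixed to the bench, 52 x 152 mm outside, walls 3 mm thick and 20 mm high, floor 3 mm thick, no dividers. Origin under its centre at the bench surface, y along its length, x across. It holds one row of four places, at y about -55, -18, +18 and +55 mm; the place at +18 mm is free, a gap of about 40 mm.
- spacer_a: The aluminium spacer sleeve that stands alone on the bench, to be packed: plain tube 30 mm outside, 50 mm tall. Origin at the centre of its underside, z along its axis.
- spacer_b: Spacer sleeve already in the tray, the same size; origin at the centre of its underside.
- spacer_c: Spacer sleeve already in the tray, the same size; origin at the centre of its underside.
- housing: Squat brass grease nipple housing in the tray, 30 mm across and 27 mm tall; origin at the centre of its underside. It and the two spacers in the tray stand in any order.
- funnel: Galvanised funnel bolted to the bench, 132 mm across the rim, 34 mm high; origin under its centre. Fixed; not to be used.
- cover: Black nylon sprocket cover lying on the bench, about 112 x 84 x 20 mm. Bystander.
- spanner: Steel spanner 170 mm long lying on the bench. Bystander.

How it is judged (in metres and radians):
On the way, in this order (a step that is already met when the one before it is completed fails the run):
1. the chuck's three jaws grip the bolt, each with more than 3 N, and the sleeve is let go (contact force between each of jaw0, jaw1, jaw2 and bolt above 3 N and contact force between the fingers and chuck below 0.5 N), for 0.2 s.
2. the lone spacer sleeve is lifted clear of the bench (height (world z) of spacer_a above 0.025 m and contact force between the fingers and spacer_a above 0.5 N), for 0.1 s.
At the end, for the whole second after the job is handed in: Each jaw presses on the bolt with over 3 N, the bolt within 6 degrees of upright and 3 mm of the chuck axis; the lone spacer rests on the tray floor (within 3 mm), upright within 6 degrees and still; the other two spacers and the housing still stand upright in the tray; the robot touches nothing (contact force between each of jaw0, jaw1, jaw2 and bolt above 3 N and angle between each of bolt, spacer_a, spacer_b, spacer_c, housing's own z axis and vertical below 0.1 rad and horizontal distance between bolt and chuck below 0.003 m and x of spacer_a in the frame of tray between -0.012 and 0.012 m and y of spacer_a in the frame of tray between -0.064 and 0.064 m and linear speed of spacer_a below 0.02 m/s and height (world z) of each of spacer_a, spacer_b, spacer_c, housing below 0.006 m).
It fails at once if the bolt is pulled up out of its seat by more than 10 mm (height (world z) of bolt above 0.035 m).
It fails at once if the sprocket cover or the spanner is moved by more than 30 mm (distance of any of cover, spanner from where it was at the start of the episode above 0.03 m).
It fails at once if a spacer or the housing in the tray is shifted by more than 25 mm (distance of any of spacer_b, spacer_c, housing from where it was at the start of the episode above 0.025 m).
It fails at once if the lone spacer is dropped or thrown into the tray: it moves faster than 0.8 m/s while no finger holds it (linear speed of spacer_a above 0.8 m/s and contact force between the fingers and spacer_a below 0.1 N).
It also fails if it takes over 56 s, if anything falls off the work surface, if the arm or the gripper's body presses on something with over 40 N, if the wrist force passes 120 N, or if a joint passes its speed limit or range.

## Working session

There is one attempt and no reset: what is moved stays moved. The work goes in short steps, Python scripts to look and compute and a tool call to move; the robot and the scene stay as the last step left them, time stands still between calls to the robot, and variables do not carry over. Pictures are saved under pics/ and viewed, at most 10 in all, crops included, and the job is handed in when it is done.

Besides the shell and the picture viewer there is one more tool, called after "Request:" in YAML: its name, and indented under it one key for each argument. arm_command: Moves the arm, as the interface text tells. Scaled input: -1 to 1 covers 100 mm each way for a shift and pi/2 rad each way for a turn. Its arguments: {"type":"object","properties":{"rows":{"type":"array"},"newtons":{"type":"number"}},"required":["rows"]}

```bash
mkdir -p pics; cat > h.py <<'E'
import numpy as np,cv2
from bench import readout,capture,finish_job
def cloud(c):
    d=c["depth"];K=c["K"];v,u=np.mgrid[0:d.shape[0],0:d.shape[1]]
    p=np.stack([(u-K[0,2])/K[0,0]*d,-(v-K[1,2])/K[1,1]*d,-d],-1)
    T=np.linalg.inv(c["camera_from_world"])
    w=p@T[:3,:3].T+T[:3,3]; w[d==0]=np.nan
    return w
E
python3 - <<'E'
from h import *
ims=[]
for n in("scene","side"):
    c=capture(n);np.savez(n,**c);ims.append(c["img"])
    T=np.linalg.inv(c["camera_from_world"]);print(n,T[:3,3].round(),(-T[:3,2]).round(2),c["K"][0,0])
    cv2.imwrite(f"pics/{n}.png",cv2.resize(c["img"][:,:,::-1],(800,600)))
s=readout.read_state();print(s)
E
```

```text
scene [1277.  125.  861.] [-0.64 -0.11 -0.76] 460.289086204566
side [250. 481. 742.] [ 0.38 -0.53 -0.76] 461.52996720808744
{'clock': 0.1, 'joints': array([ 1.18646818,  0.61579505, -0.01259366,  1.42464665,  0.00811707,
        1.10342178, -0.04042417]), 'dq': array([ 3.70881870e-05, -2.71691838e-03,  6.86081448e-04, -5.16888137e-03,
        1.08372745e-03,  1.42814444e-03, -3.03947308e-05]), 'joint_torque': array([ 2.15778738e-03, -4.60039723e+01,  2.10236460e-01, -1.66245085e+01,
       -6.11695019e-02,  1.69144449e-02,  8.45396517e-05]), 'position': array([ 227.4307459 , -608.23611716,  236.44534959]), 'orientation': array([-3.13937302e+00,  5.40703554e-05,  3.57857885e-01]), 'wrist_force': array([0.33385742, 1.34017385, 0.2731649 ]), 'ft_torque': array([-0.02610744,  0.00843713, -0.00881791]), 'grasp_force': 0.0, 'gripper_width': 92.92475283869759}
```

View pics/scene.png

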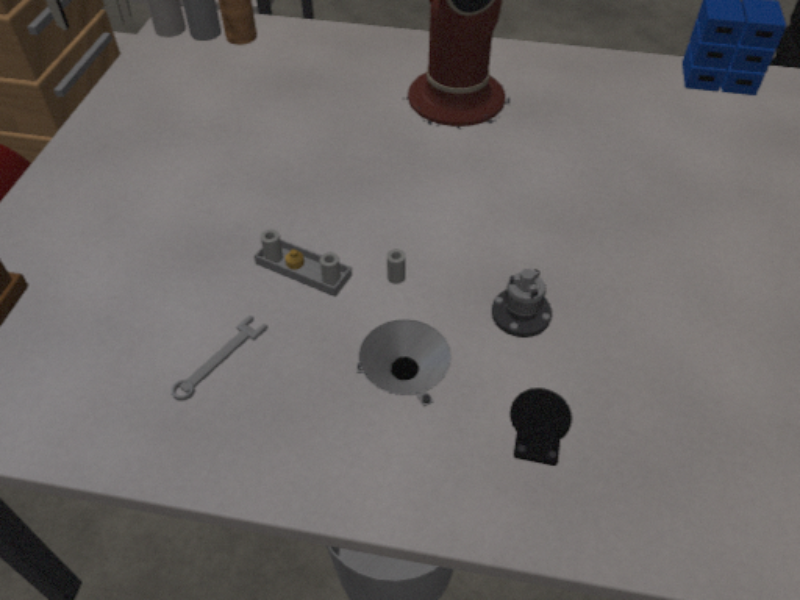

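View pics/side.png

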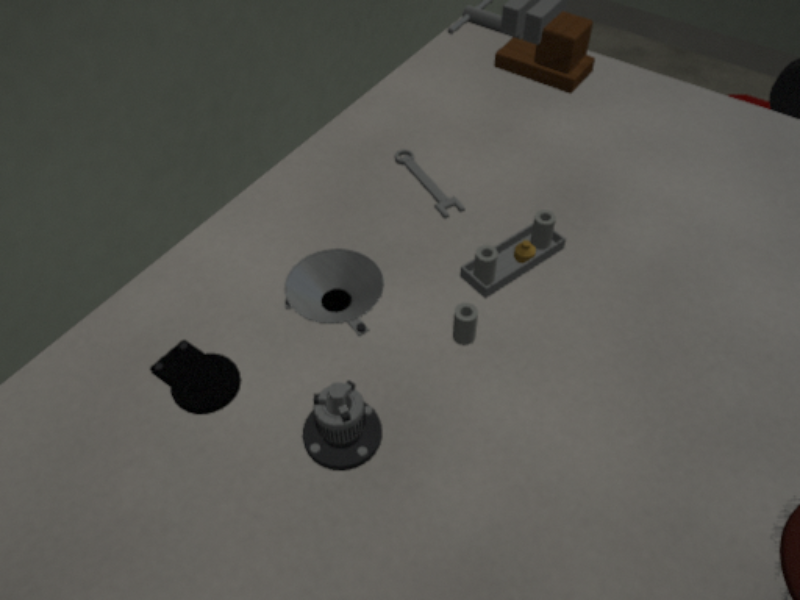

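The scene view (800x600) shows the chuck at (522,300), the lone spacer at (396,266), and the tray at (303,262) with its gap right of the brass housing. The funnel is at (404,358), the cover at (540,425) and the spanner at (220,355). The side view shows the chuck at (342,425), the spacer at (465,324) and the tray at (513,258).

```bash
python3 - <<'E'
from h import *
def show(n,boxes):
    c=np.load(n+".npz");w=cloud(c);hsv=cv2.cvtColor(c["img"],cv2.COLOR_RGB2HSV)
    for k,(u0,v0,u1,v1,zlo,zhi) in boxes.items():
        s=np.s_[int(v0*.64):int(v1*.64),int(u0*.64):int(u1*.64)]
        p=w[s].reshape(-1,3);m=(p[:,2]>zlo)&(p[:,2]<zhi);p=p[m]
        if len(p)<4: print(n,k,len(p),np.nanmax(w[s][...,2]));continue
        (cx,cy),(a,b),t=cv2.minAreaRect(p[:,:2].astype(np.float32))
        e,r=cv2.minEnclosingCircle(p[:,:2].astype(np.float32))
        print(n,k,len(p),"mean",p.mean(0).round(1),"rect",round(cx,1),round(cy,1),round(a,1),round(b,1),round(t,1),"circ",np.round(e,1),round(r,1),"zmax",p[:,2].max().round(1))
show("scene",{"flange":(480,260,565,345,6,20),"sltop":(480,255,565,345,62,75),"bolt":(480,255,565,345,86,100),"sp":(375,240,415,290,44,60),"spall":(375,240,415,290,8,60),"tray":(245,225,360,300,12,24),"trL":(255,225,285,270,40,60),"trR":(312,245,345,290,40,60),"hous":(282,240,308,275,22,32),"funnel":(350,310,460,410,28,45),"cover":(500,380,580,470,8,40),"spanner":(165,310,275,405,3,40)})
show("side",{"flange":(295,370,390,475,6,20),"sltop":(295,370,390,475,62,75),"bolt":(295,370,390,475,86,100),"sp":(445,295,485,350,44,60),"spall":(445,295,485,350,8,60),"tray":(455,200,575,300,12,24),"trL":(525,205,560,255,40,60),"trR":(470,240,505,290,40,60),"hous":(510,235,540,265,22,32),"cover":(140,330,250,420,8,40),"spanner":(390,145,470,220,3,40)})
E
```

```text
scene flange 554 mean [571.9 177.9  12.7] rect 529.1 184.8 91.0 146.7 77.5 circ [523.8 174.6] 78.4 zmax 19.7
scene sltop 234 mean [563.9 179.5  67.7] rect 558.2 178.3 54.6 50.3 81.1 circ [556.7 178.3] 28.6 zmax 74.7
scene bolt 67 mean [556.5 176.9  92.1] rect 555.7 176.6 19.1 21.5 68.9 circ [555.7 176.9] 11.1 zmax 95.8
scene sp 87 mean [516.2 -24.6  49.4] rect 516.0 -25.0 28.4 29.5 59.4 circ [515.3 -25.7] 16.7 zmax 53.6
scene spall 221 mean [520.7 -23.5  36.2] rect 516.1 -23.9 28.6 30.9 75.8 circ [515.3 -23.8] 17.1 zmax 53.6
scene tray 469 mean [ 533.8 -173.9   18. ] rect 527.1 -176.2 155.2 56.0 72.5 circ [ 527.  -175.4] 80.4 zmax 24.0
scene trL 121 mean [ 514.7 -228.4   49.5] rect 513.2 -229.3 30.3 28.8 5.8 circ [ 513.4 -230.2] 16.5 zmax 56.3
scene trR 131 mean [ 545.9 -123.3   49.6] rect 544.1 -123.8 33.0 29.0 38.0 circ [ 543.9 -123.9] 17.0 zmax 56.0
scene hous 36 mean [ 522.  -191.8   26.3] rect 526.7 -190.1 65.0 24.6 31.5 circ [ 529.7 -194.9] 32.9 zmax 31.9
scene funnel 580 mean [678.1  19.8  31.6] rect 688.6 20.9 130.5 130.2 1.3 circ [688.3  20.8] 67.2 zmax 38.9
scene cover 1455
[... 706 characters left out ...]
irc [515.7 -28.1] 16.3 zmax 53.9
side tray 607 mean [ 523.6 -173.1   18.1] rect 580.3 -195.0 153.8 165.2 72.9 circ [ 564.7 -190.7] 99.7 zmax 24.0
side trL 162 mean [ 511.9 -231.    50.4] rect 512.6 -232.0 30.6 29.5 69.7 circ [ 512.3 -233.1] 16.5 zmax 57.4
side trR 177 mean [ 543.4 -125.7   49.9] rect 544.4 -127.1 28.6 29.2 14.4 circ [ 544.5 -127.3] 15.5 zmax 56.1
side hous 63 mean [ 517.4 -197.3   26.2] rect 513.7 -196.1 37.3 51.6 50.9 circ [ 516.9 -192.1] 29.1 zmax 31.9
side cover 1699 mean [744.7 217.3  14.8] rect 748.5 215.6 83.2 113.2 88.6 circ [750.4 215.2] 58.5 zmax 23.9
side spanner 579 mean [ 719.1 -251.7    6.6] rect 722.4 -259.6 126.5 177.3 33.9 circ [ 727.2 -260. ] 103.3 zmax 12.7
```

Request:
arm_command:
  rows:
    - [-1, 0.205, 0.49, 0, 0.11]
    - [-1, 0.41, 0.98, 0, 0.219]
    - [-1, 0.41, 0.98, 0, 0.219]
  newtons: 50

```text
clock: 0.48
position: [271.8, -506.0, 237.3]
orientation: [-3.139, -0.004, 0.71]
wrist_force: [-0.4, -0.3, 0.7]
gripper_width: 93.0
grasp_force: 0.0
```

Request:
arm_command:
  rows:
    - [-1, 0.205, 0.49, 0, 0.11]
    - [-1, 0.41, 0.98, 0, 0.219]
    - [-1, 0.41, 0.98, 0, 0.219]

```text
clock: 0.85
position: [311.7, -409.5, 237.6]
orientation: [-3.141, -0.002, 1.052]
wrist_force: [0.6, 0.3, 0.2]
gripper_width: 93.2
grasp_force: 0.0
```

Request:
arm_command:
  rows:
    - [-1, 0.205, 0.49, 0, 0.11]
    - [-1, 0.41, 0.98, 0, 0.219]
    - [-1, 0.41, 0.98, 0, 0.219]

```text
clock: 1.23
position: [352.1, -312.6, 237.6]
orientation: [3.141, -0.001, 1.394]
wrist_force: [-0.5, -0.6, 0.5]
gripper_width: 92.8
grasp_force: 0.0
```

Request:
arm_command:
  rows:
    - [-1, 0.205, 0.49, 0, 0.11]
    - [-1, 0.41, 0.98, 0, 0.219]
    - [-1, 0.41, 0.98, 0, 0.219]

```text
clock: 1.6
position: [393.2, -215.4, 237.7]
orientation: [3.14, -0.0, 1.737]
wrist_force: [0.2, -1.2, 0.4]
gripper_width: 93.0
grasp_force: 0.0
```

Request:
arm_command:
  rows:
    - [-1, 0.205, 0.49, 0, 0.11]
    - [-1, 0.41, 0.98, 0, 0.219]
    - [-1, 0.41, 0.98, 0, 0.219]

```text
clock: 1.98
position: [434.4, -117.7, 237.6]
orientation: [3.14, -0.0, 2.08]
wrist_force: [0.7, 0.0, 0.6]
gripper_width: 93.1
grasp_force: 0.0
```

Request:
arm_command:
  rows:
    - [-1, 0.205, 0.49, 0, 0.11]
    - [-1, 0.41, 0.98, 0, 0.219]
    - [-1, 0.41, 0.98, 0, 0.219]

```text
clock: 2.35
position: [475.4, -19.9, 237.4]
orientation: [3.14, -0.0, 2.422]
wrist_force: [0.0, -0.8, -0.1]
gripper_width: 93.1
grasp_force: 0.0
```

Request:
arm_command:
  rows:
    - [-1, 0.205, 0.49, 0, 0.11]
    - [-1, 0.41, 0.98, 0, 0.219]
    - [-1, 0.41, 0.98, 0, 0.219]

```text
clock: 2.72
position: [516.1, 77.8, 237.0]
orientation: [3.14, -0.0, 2.765]
wrist_force: [-0.3, -0.7, 0.7]
gripper_width: 92.8
grasp_force: 0.0
```

Request:
arm_command:
  rows:
    - [-1, 0.205, 0.49, 0, 0.11]
    - [-1, 0.41, 0.98, 0, 0.219]
    - [-1, 0.41, 0.98, 0, 0.219]

```text
clock: 3.1
position: [556.7, 175.2, 236.5]
orientation: [3.141, -0.001, 3.108]
wrist_force: [-0.2, -0.1, -0.6]
gripper_width: 93.1
grasp_force: 0.0
```

```bash
python3 - <<'E'
from h import *
s=readout.read_state();print(s["joints"].round(2),s["position"].round(1),s["orientation"].round(3),s["ft_torque"])
c=capture("wrist");np.savez("w1",**c);w=cloud(c)
T=np.linalg.inv(c["camera_from_world"]);print(T[:3,3].round(),(-T[:3,2]).round(2),c["K"][0,0])
cv2.imwrite("pics/w1.png",cv2.resize(c["img"][:,:,::-1],(800,600)))
for a,b in((86,100),(62,75),(6,20)):
    m=(w[...,2]>a)&(w[...,2]<b)&(np.hypot(w[...,0]-556,w[...,1]-177)<50)
    p=w[m][:,:2].astype(np.float32)
    if len(p)>5:print(a,len(p),cv2.minEnclosingCircle(p),cv2.minAreaRect(p))
E
```

```text
[ 0.14  0.62 -0.8   1.61  0.48  1.12  0.75] [556.7 175.2 236.5] [ 3.141e+00 -1.000e-03  3.108e+00] [ 0.04000368 -0.08858999  0.01792431]
[474. 178. 383.] [ 0.29 -0.01 -0.96] 296.72071369079816
86 318 ((553.921142578125, 175.468017578125), 10.845053672790527) ((553.8817138671875, 175.3450927734375), (20.91378402709961, 19.068572998046875), 36.70780563354492)
62 1091 ((554.0511474609375, 177.455322265625), 27.912181854248047) ((553.6244506835938, 177.04318237304688), (54.510440826416016, 54.53990173339844), 0.7073011994361877)
6 1800 ((553.6988525390625, 177.54861450195312), 45.75764846801758) ((552.0379638671875, 177.49981689453125), (87.8193588256836, 91.29012298583984), 5.310877799987793)
```

View pics/w1.png

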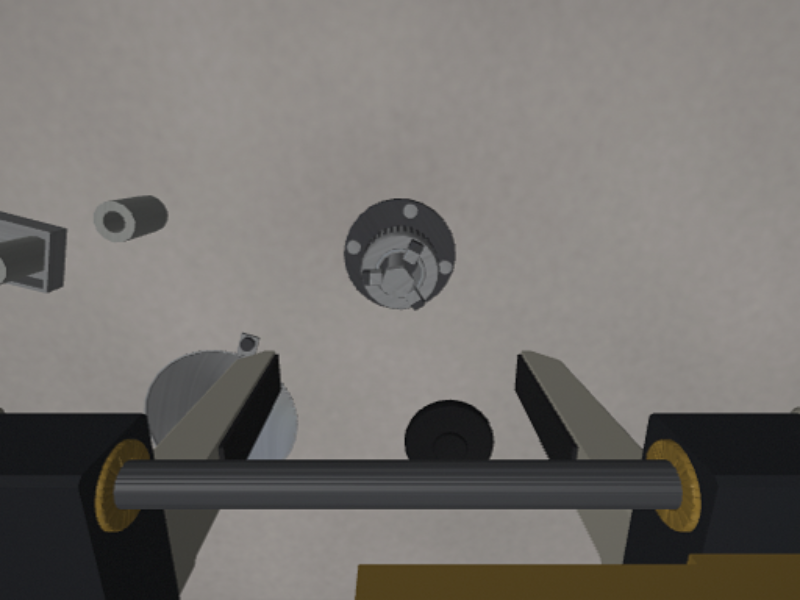

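The wrist view shows the chuck at (400,265) with its jaws open around the bolt head. The chuck lies between the open fingers, and its axis is near (555, 177). I'll descend and grip.

Request:
arm_command:
  rows:
    - [-1, -0.015, 0.02, -0.5, 0]
    - [-1, -0.015, 0.02, -0.95, 0]
    - [-1, -0.015, 0.02, -0.95, 0]

```text
clock: 3.52
position: [552.7, 171.0, 139.1]
orientation: [-3.134, -0.007, 3.103]
wrist_force: [0.1, 0.6, 0.2]
gripper_width: 92.8
grasp_force: 0.0
```

Request:
arm_command:
  rows:
    - [-1, 0, 0, -0.3, 0]
    - [-1, 0, 0, -0.6, 0]
    - [-1, 0, 0, -0.91, 0]
    - [-1, 0, 0, -0.91, 0]
    - [-1, 0, 0, -0.91, 0]

```text
clock: 4.15
position: [555.8, 176.8, 53.6]
orientation: [3.141, 0.003, 3.108]
wrist_force: [-0.0, -0.6, 0.3]
gripper_width: 93.2
grasp_force: 0.0
```

Request:
arm_command:
  rows:
    - [1, 0, 0, 0, 0]
    - [1, 0, 0, 0, 0]
    - [1, 0, 0, 0, 0]
    - [1, 0, 0, 0, 0]
    - [1, 0, 0, 0, 0]
    - [1, 0, 0, 0, 0]
  newtons: 50

```text
clock: 4.9
position: [554.1, 176.9, 51.5]
orientation: [-3.141, -0.0, 3.11]
wrist_force: [-0.3, -0.8, 2.9]
gripper_width: 55.5
grasp_force: 50.0
```

Request:
arm_command:
  rows:
    - [1, 0, 0, 0, -0.08]
    - [1, 0, 0, 0, -0.16]
    - [1, 0, 0, 0, -0.24]
    - [1, 0, 0, 0, -0.32]
    - [1, 0, 0, 0, -0.4]
    - [1, 0, 0, 0, -0.48]
    - [1, 0, 0, 0, -0.56]
    - [1, 0, 0, 0, -0.64]
    - [1, 0, 0, 0, -0.72]
    - [1, 0, 0, 0, -0.8]
    - [1, 0, 0, 0, -0.8]

```text
clock: 6.28
position: [554.3, 177.0, 51.5]
orientation: [3.142, 0.001, 1.853]
wrist_force: [-0.0, -0.8, 1.7]
gripper_width: 55.4
grasp_force: 50.0
```

```bash
python3 - <<'E'
from h import *
s=readout.read_state();print(s["joints"].round(2),s["orientation"].round(3),s["ft_torque"].round(2))
ims=[capture(n)["img"][a:b,c:d,::-1] for n,a,b,c,d in(("scene",160,220,300,370),("side",230,310,180,260))]
cv2.imwrite("pics/c1.png",np.hstack([cv2.resize(i,(390,390),interpolation=3) for i in ims]))
E
```

```text
[-0.16  0.76 -0.31  1.8   0.36  0.64 -0.4 ] [3.142e+00 1.000e-03 1.853e+00] [-0.23 -0.05 -0.2 ]
```

View pics/c1.png

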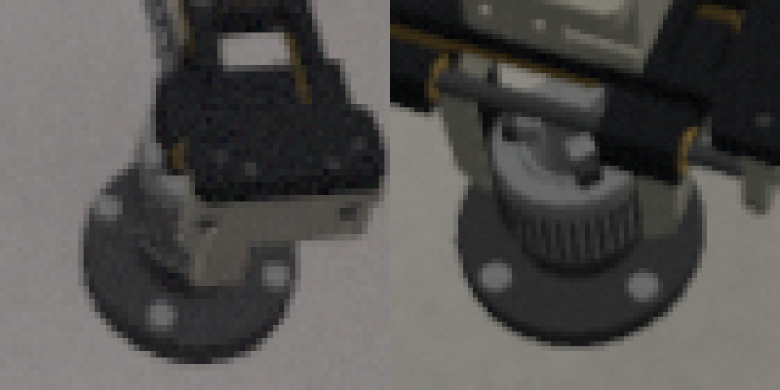

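The picture shows the fingers gripping the sleeve squarely, with the jaws drawn in. The moment of -0.2 N m fits free turning. I'll keep turning in this grasp.

Request:
arm_command:
  rows:
    - [1, 0, 0, 0, -0.08]
    - [1, 0, 0, 0, -0.16]
    - [1, 0, 0, 0, -0.24]
    - [1, 0, 0, 0, -0.3]
    - [1, 0, 0, 0, -0.3]
    - [1, 0, 0, 0, -0.3]

```text
clock: 7.12
position: [554.4, 177.0, 51.5]
orientation: [3.141, -0.0, 1.383]
wrist_force: [1.1, -1.1, 2.6]
gripper_width: 55.5
grasp_force: 50.0
```

```bash
python3 -c "
from h import *
s=readout.read_state();print(s['joints'].round(2),s['orientation'].round(3),s['ft_torque'].round(3))"
```

```text
[-0.23  0.75 -0.18  1.8   0.22  0.61 -0.73] [ 3.141 -0.     1.383] [-0.291 -0.054 -0.125]
```

Request:
arm_command:
  rows:
    - [1, 0, 0, 0, -0.06]
    - [1, 0, 0, 0, -0.12]
    - [1, 0, 0, 0, -0.17]
    - [1, 0, 0, 0, -0.17]
    - [1, 0, 0, 0, -0.17]

```text
clock: 7.75
position: [554.4, 177.0, 51.5]
orientation: [3.141, -0.0, 1.116]
wrist_force: [0.5, -1.3, 2.5]
gripper_width: 55.8
grasp_force: 50.0
```

```bash
python3 -c "
from h import *
s=readout.read_state();print(s['joints'].round(2),s['orientation'].round(3),s['ft_torque'].round(3))"
```

```text
[-0.28  0.75 -0.11  1.8   0.13  0.6  -0.92] [ 3.141 -0.     1.116] [-0.378 -0.06  -0.093]
```

Request:
arm_command:
  rows:
    - [1, 0, 0, 0, -0.05]
    - [1, 0, 0, 0, -0.1]
    - [1, 0, 0, 0, -0.15]
    - [1, 0, 0, 0, -0.2]
    - [1, 0, 0, 0, -0.25]
    - [1, 0, 0, 0, -0.29]

```text
clock: 8.5
position: [554.4, 176.9, 51.5]
orientation: [3.141, -0.0, 0.661]
wrist_force: [1.3, -1.8, 2.2]
gripper_width: 55.5
grasp_force: 50.0
```

```bash
python3 -c "
from h import *
s=readout.read_state();print(s['joints'].round(2),s['orientation'].round(3),s['ft_torque'].round(3))"
```

```text
[-0.36  0.75  0.01  1.8  -0.02  0.59 -1.24] [ 3.141 -0.     0.661] [-0.291 -0.071  0.258]
```

Request:
arm_command:
  rows:
    - [1, 0, 0, 0, -0.02]
    - [1, 0, 0, 0, -0.03]
    - [1, 0, 0, 0, -0.03]

```text
clock: 8.88
position: [554.4, 176.9, 51.5]
orientation: [3.141, -0.0, 0.613]
wrist_force: [1.6, -2.1, 1.3]
gripper_width: 55.2
grasp_force: 50.0
```

Request:
arm_command:
  rows:
    - [-1, 0, 0, 0, 0]
    - [-1, 0, 0, 0, 0]
    - [-1, 0, 0, 0, 0]
    - [-1, 0, 0, 0, 0]
    - [-1, 0, 0, 0, 0]

```text
clock: 9.5
position: [554.1, 177.3, 51.4]
orientation: [-3.141, -0.0, 0.612]
wrist_force: [-0.3, -0.4, 0.3]
gripper_width: 92.2
grasp_force: 0.0
```

Request:
arm_command:
  rows:
    - [-1, 0, 0, 0.3, 0]
    - [-1, 0, 0, 0.65, 0]
    - [-1, 0, 0, 1, 0]
    - [-1, 0, 0, 1, 0]

```text
clock: 10.0
position: [556.1, 177.8, 154.4]
orientation: [3.14, -0.007, 0.612]
wrist_force: [0.1, -0.2, -0.1]
gripper_width: 92.8
grasp_force: 0.0
```

```bash
python3 - <<'E'
from h import *
ims=[capture(n)["img"][a:b,c:d,::-1] for n,a,b,c,d in(("wrist",0,384,0,512),("side",230,310,180,260))]
a,b=ims
cv2.imwrite("pics/c2.png",np.hstack([cv2.resize(a,(480,360)),cv2.resize(b,(310,360),interpolation=3)]))
E
```

```text
(no output)
```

View pics/c2.png

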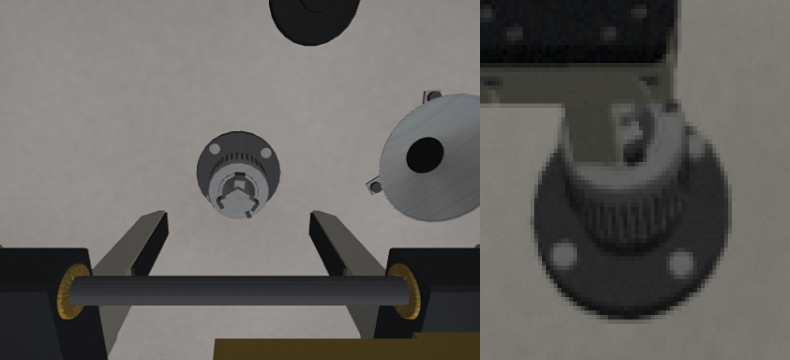

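The wrist view shows the chuck free at (238,185) with the jaws closed up against the bolt head. I'll measure the jaw travel against the first wrist view.

```bash
python3 - <<'E'
from h import *
c2=capture("wrist")
for c in(np.load("w1.npz"),c2):
    w=cloud(c);ok=np.hypot(w[...,0]-555,w[...,1]-177)<40
    b=w[ok&(w[...,2]>88)&(w[...,2]<97)];e,_=cv2.minEnclosingCircle(b[:,:2].astype(np.float32))
    t=w[ok&(w[...,2]>62)&(w[...,2]<74)];ts,_=cv2.minEnclosingCircle(t[:,:2].astype(np.float32))
    q=w[ok&(w[...,2]>78)&(w[...,2]<86)];d=q[:,:2]-np.array(ts)
    r=np.hypot(*d.T);a=np.degrees(np.arctan2(d[:,1],d[:,0]))%360
    print(np.round(e,1),np.round(ts,1))
    h=(a//30).astype(int)
    for k in range(12):
        if (h==k).sum()>3: print(k*30,(h==k).sum(),np.percentile(r[h==k],[5,50,95]).round(1))
i=c2["img"];cv2.imwrite("pics/c3.png",cv2.resize(i[125:245,190:320,::-1],(650,600),interpolation=cv2.INTER_CUBIC))
E
```

```text
[553.9 175.5] [554.1 177.5]
0 39 [12.7 18.  25.2]
30 52 [12.8 18.1 24.9]
120 51 [13.  18.8 25.5]
150 62 [13.2 19.5 25.1]
240 57 [12.7 18.1 25.2]
270 49 [13.7 18.9 25.4]
[554.1 177.5] [554.  177.2]
0 84 [ 9.5 13.7 18.4]
30 80 [ 9.9 14.  19. ]
60 6 [ 9.3  9.6 10.2]
120 54 [11.  14.1 18.2]
150 33 [12.7 15.6 18.1]
240 28 [13.3 16.5 19.2]
270 63 [10.9 14.4 18.7]
330 4 [ 9.8 10.3 10.8]
```

View pics/c3.png

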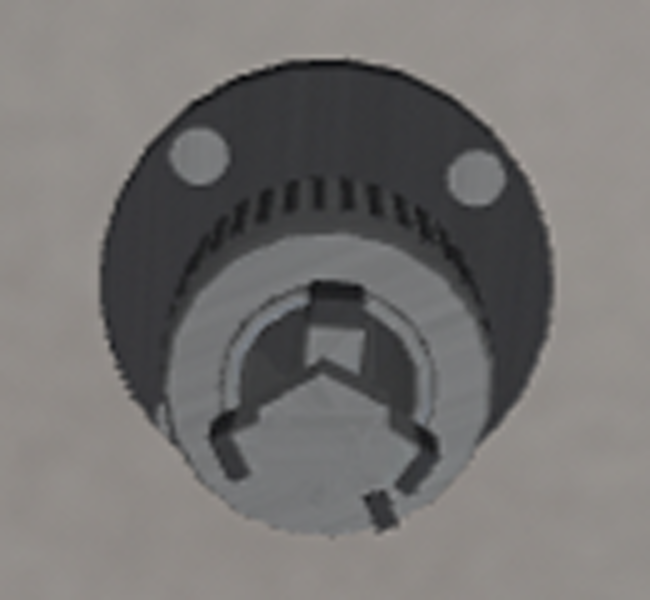

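The close-up shows all three jaws seated on the bolt. Their outer edges moved in about 6.6 mm, and the bolt is now centred at (554.1, 177.5). Next is the spacer.

Request:
arm_command:
  rows:
    - [-1, -0.07, -0.34, 0, 0.07]
    - [-1, -0.13, -0.68, 0, 0.143]
  newtons: 25

```text
clock: 10.4
position: [539.9, 108.6, 149.7]
orientation: [-3.14, 0.003, 0.842]
wrist_force: [0.1, -1.1, -0.1]
gripper_width: 93.0
grasp_force: 0.0
```

Request:
arm_command:
  rows:
    - [-1, -0.07, -0.34, 0, 0.07]
    - [-1, -0.13, -0.68, 0, 0.143]

```text
clock: 10.65
position: [526.8, 40.0, 149.9]
orientation: [-3.139, 0.002, 1.066]
wrist_force: [0.4, -0.9, 0.8]
gripper_width: 92.7
grasp_force: 0.0
```

Request:
arm_command:
  rows:
    - [-1, -0.07, -0.34, 0, 0.07]
    - [-1, -0.13, -0.68, 0, 0.143]
    - [-1, -0.13, -0.68, 0, 0.143]
    - [-1, -0.13, -0.68, 0, 0.143]

```text
clock: 11.15
position: [514.8, -25.9, 150.6]
orientation: [-3.14, -0.001, 1.286]
wrist_force: [0.1, 0.0, 1.2]
gripper_width: 92.7
grasp_force: 0.0
```

```bash
python3 - <<'E'
from h import *
print(readout.read_state()["position"],readout.read_state()["orientation"])
c=capture("wrist");w=cloud(c)
for n,x,y,r,a,b in(("sp",516,-26,25,42,56),("R",544,-125,22,42,60),("L",513,-231,22,42,60),("H",522,-196,20,22,32)):
    p=w[(np.hypot(w[...,0]-x,w[...,1]-y)<r)&(w[...,2]>a)&(w[...,2]<b)][:,:2].astype(np.float32)
    if len(p)>5:print(n,len(p),cv2.minEnclosingCircle(p),p.mean(0))
E
```

```text
[514.77737857 -25.89395475 150.60783512] [-3.13970675e+00 -6.41475916e-04  1.28590472e+00]
sp 699 ((514.177001953125, -26.929533004760742), 15.129650115966797) [514.2115  -26.19285]
R 661 ((543.5818481445312, -125.69014739990234), 15.261881828308105) [ 543.8268   -122.930786]
L 77 ((514.3104248046875, -221.90591430664062), 10.702120780944824) [ 514.78406 -218.64487]
H 65 ((517.3439331054688, -193.6190948486328), 5.8702545166015625) [ 517.10815 -193.88647]
```

Request:
arm_command:
  rows:
    - [-1, 0, -0.01, -0.4, 0]
    - [-1, 0, -0.01, -0.7, 0]
    - [-1, 0, -0.01, -0.7, 0]

```text
clock: 11.58
position: [513.6, -26.0, 79.5]
orientation: [-3.136, 0.001, 1.289]
wrist_force: [0.7, 0.2, -0.4]
gripper_width: 92.8
grasp_force: 0.0
```

Request:
arm_command:
  rows:
    - [-1, 0, 0, -0.2, 0]
    - [-1, 0, 0, -0.38, 0]
    - [-1, 0, 0, -0.38, 0]
    - [-1, 0, 0, -0.38, 0]

```text
clock: 12.08
position: [516.1, -27.2, 44.6]
orientation: [3.14, -0.001, 1.287]
wrist_force: [-0.5, -0.3, -0.1]
gripper_width: 92.9
grasp_force: 0.0
```

Request:
arm_command:
  rows:
    - [1, 0, 0, 0, 0]
    - [1, 0, 0, 0, 0]
    - [1, 0, 0, 0, 0]
    - [1, 0, 0, 0, 0]
    - [1, 0, 0, 0, 0]
    - [1, 0, 0, 0, 0]
    - [1, 0, 0, 0, 0]
    - [1, 0, 0, 0, 0]
  newtons: 25

```text
clock: 13.08
position: [515.0, -27.8, 43.4]
orientation: [-3.141, 0.0, 1.286]
wrist_force: [0.1, 0.4, 0.4]
gripper_width: 29.5
grasp_force: 25.0
```

Request:
arm_command:
  rows:
    - [1, 0, 0, 0.15, 0]
    - [1, 0, 0, 0.4, 0]
    - [1, 0, 0, 0.75, 0]
    - [1, 0, 0, 1, 0]
    - [1, 0, 0, 1, 0]
    - [1, 0, 0, 1, 0]

```text
clock: 13.82
position: [514.5, -27.9, 143.0]
orientation: [-3.141, 0.0, 1.286]
wrist_force: [-0.3, -0.0, -0.9]
gripper_width: 29.6
grasp_force: 25.0
```

```bash
python3 - <<'E'
from h import *
print(readout.read_state()["position"],readout.read_state()["orientation"])
c=capture("wrist");w=cloud(c)
cv2.imwrite("pics/w4.png",cv2.resize(c["img"][:,:,::-1],(800,600)))
for n,x,y,r,a,b in(("sp",515,-26,25,142,165),("R",544,-125,22,42,60),("L",513,-231,22,42,60),("H",522,-196,20,22,32)):
    p=w[(np.hypot(w[...,0]-x,w[...,1]-y)<r)&(w[...,2]>a)&(w[...,2]<b)].astype(np.float32)
    if len(p)>5:print(n,len(p),cv2.minEnclosingCircle(p[:,:2].copy()),p.mean(0),p[:,2].max())
E
```

```text
[514.51361039 -27.88836105 143.03077149] [-3.14053217e+00  3.78050967e-04  1.28614975e+00]
sp 3015 ((516.9511108398438, -19.568618774414062), 23.971097946166992) [515.34753  -24.457273 150.12505 ] 164.98096
```

View pics/w4.png

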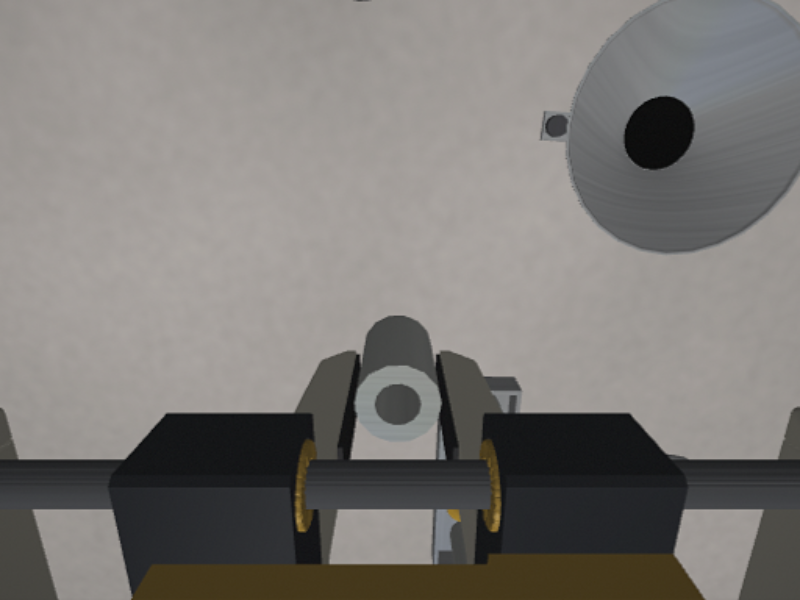

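The wrist view shows the spacer held upright between the fingers at (398,390). I'll carry it over the free place.

Request:
arm_command:
  rows:
    - [1, 0.04, -0.3, 0, 0]
    - [1, 0.09, -0.67, 0, 0]

```text
clock: 14.12
position: [523.6, -94.3, 142.1]
orientation: [-3.139, -0.0, 1.289]
wrist_force: [0.3, 0.3, 0.4]
gripper_width: 29.5
grasp_force: 25.0
```

Request:
arm_command:
  rows:
    - [1, 0.05, -0.35, 0, 0]
    - [1, 0.1, -0.6, 0, 0]
    - [1, 0.1, -0.67, 0, 0]
    - [1, 0.1, -0.67, 0, 0]
    - [1, 0.1, -0.67, 0, 0]

```text
clock: 14.75
position: [534.0, -159.9, 143.1]
orientation: [-3.14, -0.001, 1.289]
wrist_force: [-1.4, 0.7, 0.2]
gripper_width: 29.6
grasp_force: 25.0
```

```bash
python3 - <<'E'
from h import *
print(readout.read_state()["position"],readout.read_state()["orientation"])
cs={n:capture(n) for n in("scene","side","wrist")}
for n,c in cs.items():
  w=cloud(c)
  for k,x,y,r,a,b in(("sp",533,-161,22,102,124),("R",544,-125,22,42,60),("L",513,-231,22,42,60),("H",522,-196,24,23,32)):
    p=w[(np.hypot(w[...,0]-x,w[...,1]-y)<r)&(w[...,2]>a)&(w[...,2]<b)].astype(np.float32)
    if len(p)>5:e,q=cv2.minEnclosingCircle(p[:,:2].copy());print(n,k,len(p),np.round(e,1),round(q,1),p.mean(0).round(1))
a=cs["scene"]["img"][110:200,150:250,::-1];b=cs["side"]["img"][90:200,280:380,::-1]
cv2.imwrite("pics/p1.png",np.hstack([cv2.resize(i,(390,390)) for i in(a,b)]))
E
```

```text
[ 533.95544502 -159.85374039  143.1258617 ] [-3.14032389e+00 -1.11143716e-03  1.28871497e+00]
scene sp 76 [ 537.1 -156. ] 14.8 [ 544.5 -151.4  112.8]
scene R 118 [ 544.8 -124.4] 16.2 [ 545.6 -123.3   50.7]
scene L 112 [ 513.2 -229.7] 16.3 [ 514.6 -228.5   50.7]
scene H 36 [ 519.4 -201.2] 18.2 [ 518.7 -200.6   27.6]
side sp 107 [ 534.6 -159. ] 14.6 [ 531.8 -150.1  112.9]
side R 163 [ 544.8 -127.4] 15.8 [ 543.5 -125.8   50.9]
side L 155 [ 512.5 -232.8] 16.1 [ 512.1 -231.4   50.6]
side H 41 [ 518.9 -201.5] 18.2 [ 517.5 -195.5   27.9]
wrist sp 558 [ 536.2 -151.4] 18.8 [ 537.1 -149.3  114.4]
wrist R 820 [ 543.2 -126.2] 14.9 [ 543.4 -125.8   51.3]
wrist L 217 [ 510.9 -233.8] 14.3 [ 508.5 -239.8   51.6]
```

View pics/p1.png

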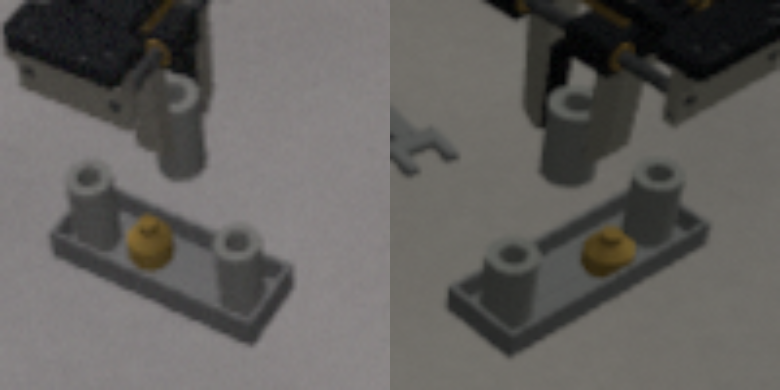

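The views show the spacer held upright above the tray, about 2 mm toward the right-hand neighbour. I'll shift it 2 mm and lower it.

Request:
arm_command:
  rows:
    - [1, -0.005, -0.02, -0.2, 0]
    - [1, -0.005, -0.02, -0.35, 0]
    - [1, -0.005, -0.02, -0.35, 0]
    - [1, -0.005, -0.02, -0.35, 0]

```text
clock: 15.4
position: [534.0, -163.6, 108.7]
orientation: [3.141, -0.0, 1.286]
wrist_force: [-0.1, -0.5, -0.4]
gripper_width: 29.6
grasp_force: 25.0
```

Request:
arm_command:
  rows:
    - [1, 0, 0, -0.12, 0]
    - [1, 0, 0, -0.24, 0]
    - [1, 0, 0, -0.36, 0]
    - [1, 0, 0, -0.46, 0]
    - [1, 0, 0, -0.53, 0]
    - [1, 0, 0, -0.57, 0]
    - [1, 0, 0, -0.57, 0]
    - [1, 0, 0, -0.57, 0]

```text
clock: 16.4
position: [533.9, -163.9, 51.8]
orientation: [3.141, -0.0, 1.286]
wrist_force: [0.0, -0.6, -0.2]
gripper_width: 29.2
grasp_force: 25.0
```

Request:
arm_command:
  rows:
    - [1, 0, 0.02, -0.02, 0]
    - [1, 0, 0.02, -0.04, 0]
    - [1, 0, 0.02, -0.05, 0]
    - [1, 0, 0.02, -0.05, 0]
    - [1, 0, 0.02, -0.05, 0]

```text
clock: 17.02
position: [533.6, -161.9, 46.4]
orientation: [-3.142, 0.0, 1.286]
wrist_force: [-0.6, 0.0, -1.7]
gripper_width: 29.5
grasp_force: 25.0
```

```bash
python3 - <<'E'
from h import *
s=readout.read_state();print(s["position"],s["wrist_force"])
for n in("scene","side"):
  w=cloud(capture(n))
  for k,x,y,r,a,b in(("sp",533,-161,22,44,64),("R",544,-125,22,44,60)):
    p=w[(np.hypot(w[...,0]-x,w[...,1]-y)<r)&(w[...,2]>a)&(w[...,2]<b)].astype(np.float32)
    if len(p)>5:e,q=cv2.minEnclosingCircle(p[:,:2].copy());print(n,k,len(p),np.round(e,1),round(q,1),np.percentile(p[:,2],[50,80,95]).round(1))
E
```

```text
[ 533.64900898 -161.86156199   46.39956868] [-0.60039276  0.02187138 -1.68887535]
scene sp 81 [ 535.2 -154.3] 18.9 [52.4 55.9 61.9]
scene R 118 [ 544.1 -127.7] 18.9 [51.9 53.7 54.7]
side sp 165 [ 533.8 -159.1] 21.1 [52.8 55.4 60.7]
side R 150 [ 544.  -127.5] 15.3 [52.7 54.2 55.9]
```

Request:
arm_command:
  rows:
    - [1, 0, 0, -0.005, 0]
    - [1, 0, 0, -0.005, 0]
    - [0, 0, 0, -0.005, 0]
    - [0, 0, 0, -0.005, 0]
    - [-0.3, 0, 0, -0.005, 0]
    - [-0.3, 0, 0, -0.005, 0]
    - [-0.3, 0, 0, -0.005, 0]

```text
clock: 18.0
position: [533.6, -161.8, 45.9]
orientation: [-3.141, -0.0, 1.286]
wrist_force: [0.1, 0.0, 0.1]
gripper_width: 60.1
grasp_force: 0.0
```

Request:
arm_command:
  rows:
    - [-0.3, 0, 0, 0.2, 0]
    - [-0.3, 0, 0, 0.5, 0]
    - [-0.3, 0, 0, 0.9, 0]
    - [-0.3, 0, 0, 1, 0]

```text
clock: 18.5
position: [535.1, -162.1, 148.3]
orientation: [3.137, -0.0, 1.286]
wrist_force: [0.3, 0.7, -0.6]
gripper_width: 60.5
grasp_force: 0.0
```

Request:
arm_command:
  rows:
    - [-0.3, -0.4, 0, 0.4, 0]
    - [-0.3, -0.8, 0, 0.8, 0]
    - [-0.3, -0.8, 0, 0.8, 0]
    - [-0.3, -0.8, 0, 0.8, 0]

```text
clock: 19.0
position: [453.8, -161.7, 225.1]
orientation: [-3.141, -0.0, 1.286]
wrist_force: [1.2, -0.7, -0.6]
gripper_width: 60.6
grasp_force: 0.0
```

```bash
python3 - <<'E'
from h import *
cs={n:capture(n) for n in("scene","side")}
for n,c in cs.items():
  w=cloud(c)
  for k,x,y,r,a,b in(("sp",533,-161,20,44,64),("R",544,-125,20,44,60),("L",513,-231,22,44,60),("bolt",555,177,20,86,100)):
    p=w[(np.hypot(w[...,0]-x,w[...,1]-y)<r)&(w[...,2]>a)&(w[...,2]<b)].astype(np.float32)
    if len(p)>5:e,q=cv2.minEnclosingCircle(p[:,:2].copy());print(n,k,len(p),np.round(e,1),round(q,1),np.median(p[:,2]).round(1))
a=cs["scene"]["img"][130:230,150:370,::-1];b=cs["side"]["img"][110:310,180:380,::-1]
cv2.imwrite("pics/f.png",np.vstack([cv2.resize(a,(600,272)),cv2.resize(b,(600,320))]))
E
```

```text
scene sp 107 [ 534.8 -158.4] 16.0 52.3
scene R 113 [ 545.3 -126.6] 18.1 52.1
scene L 96 [ 512.7 -229.6] 15.7 51.8
scene bolt 68 [555.7 179.6] 10.8 93.5
side sp 150 [ 537.8 -160.2] 18.3 52.4
side R 153 [ 544.  -127.4] 15.6 52.4
side L 143 [ 511.1 -233. ] 16.2 52.4
side bolt 124 [554.6 175. ] 11.4 93.0
```

View pics/f.png

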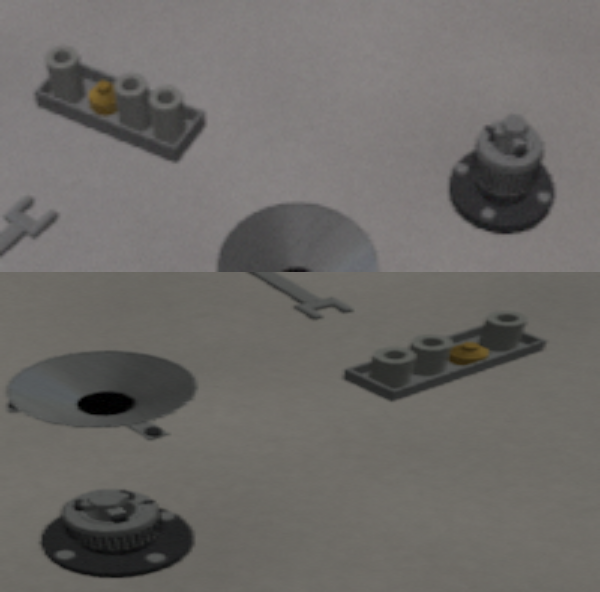

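Both views show the spacer standing upright in the gap at (133,100) in the upper picture, its top level with its neighbours. The bolt is upright in the chuck and nothing else has moved.

```bash
python3 -c "
from h import *
print(finish_job())"
```

```text
the job is handed in; nothing more can be done
None
```

The job is handed in, but no verdict came back: I turned the chuck sleeve about 2.5 rad clockwise in one grasp and let go, and the spacer stands upright in the tray's free place; the jaw grip force was judged from the turn angle and the pictures, not measured.

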